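# Close a blade cassette against a stop bracket, one side after the other

## Robot

A 6-joint arm with a two-finger parallel gripper is mounted at the origin on a cart in front of the work surface, level with it; the furniture and walls round the work are solid. World frame = base frame: x ahead of the robot, y to its left, z up, the work surface at z = 0. Lengths are in m, angles in degrees, forces in N, time in s.
With the tool pointing down it reaches from about 0.35 to 0.85 m from the base axis. Payload 8.1 kg.
Tool frame: the origin (TCP) lies on the centre line of the jaws, within the pads' length; the fingertips stand 19 mm ahead of it and the grasp point (between the pads) is the TCP (manip.nose_length is the distance from the TCP to the fingertips, in m); z points along the fingers, y is the direction in which the jaws open and shut (so a half turn about z gives the same grasp; the last joint's range is limited). The gripper opens to 93 mm and grips with 3 to 60 N. Pads are 15 mm wide; open, the fingers measure 128 mm over their backs; the gripper's body (75 mm by 188 mm) begins 65 mm behind the grasp point.
Start: joints at [62.2, 7.471, 85.268, -0, 87.261, -4.893], TCP at [0.234, 0.553, 0.238] pointing down, gripper open.
Joint ranges: [-169.43, 169.43], [-51.17, 129.36], [1.28, 143.12], [-76.62, 256.62], [0, 156.53], [-152.29, 152.29]. Speed limits (degrees/s): [136.94, 136.94, 159.86, 180, 180, 180].

## Interface

Orientations are given as a 3x3 rotation matrix whose columns are the frame's x, y, z axes.
In Python, from plant import manip, eyes, workorder gives the robot as it stands.
- The arm moves only by the tool drive_tool, never from a script. Its argument "series" is a list that holds one entry, the list of rows, each a list of 7 numbers: the shift along the tool's x, y, z in cm, then the turn, a rotation vector about the tool's x, y, z in degrees, then the opening, from 0 (shut) to 1 (fully open). A call has 1 to 12 rows; each row is the pose to reach, as a shift and turn from the pose measured when the call began, along the tool's axes at that moment; what a row does not reach only later rows make up. A row lasts 1/8 s, in which the tool goes at most 62.5 mm and 10.7 degrees, less where a joint would pass 70% of its speed; a pose out of reach is approached as far as the arm can. A call with a gripper value outside its range is refused whole. The fingers move at their own pace and stop on an object; "squeeze" is the grip in N (left out, the last holds). Time passes only in rows, so rows that repeat a pose let the fingers close. It gives the time, the measured TCP pose, the force and the opening at its end, in the units of the state.
- manip.sense(): the state, without advancing time (a new reading comes with each control period).
- eyes.camera(name): name is "scene" or "top" or "wrist"; returns a dict with "pixels" (480x640x3 uint8, red, green, blue), "intrinsics" (3x3 intrinsics, pixels), "origin" and "orientation" of the camera in the world. Camera axes: x right, y down, z forward; pixel columns grow to the right and rows downward; lengths in m; the calibration is good to about 2 mm. A picture is of the moment at which its call begins. There is no depth.
- workorder.job_done(): hands the job in, once; it reports no verdict.
The state is a dict: "time_s": time; "qpos": joint angles; "joint_vel": joint speeds; "joint_efforts": joint torques, N m; "eef_pos": TCP position; "eef_rot": TCP orientation; "ft_force": force on the tool from outside, world axes, zero at the start; "moment": the same for the moment, N m; "width": finger opening in m.
Only numpy, scipy, OpenCV 4.12 (cv2) and the standard library are available. Lean on these libraries where they do the work, as an engineer would, in place of code of your own. Each camera call takes 0.05 s, during which the arm holds its last target. There are 200 camera calls.

## Task

The blade cassette has two blade slides sticking out, one on each of two neighbouring sides. Pick it up by its grip block, push one slide fully home against the front face of the bent steel bracket, turn the cassette a quarter turn and push the other slide fully home against the bracket in the same way; the slides hold blades, so never touch them with the fingers. Then stand the cassette upright in the middle of the shallow metal tray, let go, and leave the trimmer and the guard comb where they lie.

Things in the scene. Friction and masses are not known exactly. Their poses are not given: they have to be found in the camera images.
- cassette: Loose grey plastic blade cassette, 0.35 kg: base 72 x 72 mm, 30 mm high; on it, centred, a 48 mm square collar to 33 mm, then a square black ribbed grip block 36 x 36 mm up to 64 mm. Grip the block across either pair of sides. Origin: centre of the underside, z up. The wide slide comes out of its +x side, the narrow slide out of its +y side; the other two sides are plain.
- wide_slide (a joint): How far the wide slide sticks out, in m: 0 fully home, 0.014 fully out. Friction about 2.5 N, stays where it is left.
- narrow_slide (a joint): The same for the narrow slide.
- wide_front: Steel front plate of the wide slide: 4 mm thick, 50 mm wide, 16 mm high. Origin: its centre, 14 mm above the cassette's underside; its x axis points out of the cassette. When home its outer face stands 2 mm proud of the cassette's side, 38 mm from the cassette's axis.
- narrow_front: Steel front plate of the narrow slide: 4 mm thick, 34 mm wide, 16 mm high. Origin: its centre, 14 mm above the underside; its x axis points out of the cassette. When home its outer face is 38 mm from the cassette's axis.
- bracket: Fixed bent steel angle bracket: an upright plate 110 mm wide, 50 mm high, 5 mm thick, with its foot, two gussets and screws behind. Origin: middle of the bottom edge of the upright's front face, on the worktop. Its x axis points into the plate, away from the robot; slides are pushed along +x against the front face.
- tray: Fixed shallow square aluminium tray, 130 x 130 mm outside, 10 mm high, walls 4 mm. Origin: centre of its underside.
- tray_in (a point): Centre of the tray's inner floor (5 mm or less above the worktop).
- trimmer: Loose black hair trimmer lying between the work things, 25 x 125 x 21 mm, long axis y. Leave alone. Origin: centre of the underside.
- guard: Loose black clipper guard comb, 43 x 44 x 14 mm. Leave alone. Origin: centre of the underside.
There are look-alikes about, which are no part of the job. What is shaped like the cassette but purple is not meant.

How it is judged (in metres and radians):
On the way, in this order (a step that is already met when the one before it is completed fails the run):
1. one slide is pushed home against the bracket (((value of joint wide_slide below 0.0018 m and contact force between wide_front and bracket above 0.3 N) or (value of joint narrow_slide below 0.0018 m and contact force between narrow_front and bracket above 0.3 N))), for 0.1 s.
2. after turning the cassette, the other slide is pushed home against the bracket too, the first still home (((value of joint each of wide_slide, narrow_slide below 0.0018 m and contact force between wide_front and bracket above 0.3 N) or (value of joint each of narrow_slide, wide_slide below 0.0018 m and contact force between narrow_front and bracket above 0.3 N))), for 0.1 s.
At the end, for the whole second after the job is handed in: Both slides home (out by less than 1.8 mm); the cassette stands upright (within 0.05 rad), flat on the tray's floor (within 3 mm), its axis within 25 mm of the tray's centre, at rest and released (value of joint each of wide_slide, narrow_slide below 0.0018 m and horizontal distance between cassette and tray_in below 0.025 m and z of cassette in the frame of tray_in below 0.003 m and angle between cassette's own z axis and vertical below 0.05 rad and linear speed of cassette below 0.02 m/s); the robot touches nothing.
It fails at once if the fingers touch a slide (contact force between the fingers and wide_front above 0.5 N or contact force between the fingers and narrow_front above 0.5 N).
It fails at once if the cassette is tipped over (angle between cassette's own z axis and vertical above 0.6 rad).
It fails at once if trimmer or guard comb moved by more than 3 cm (distance of any of trimmer, guard from where it was at the start of the episode above 0.03 m).
It also fails if it takes over 64 s, if anything falls off the work surface, if the arm or the gripper's body presses on something with over 40 N, if the wrist force passes 120 N, or if a joint passes its speed limit or range.

## Working session

There is one attempt and no reset: what is moved stays moved. The work goes in short steps, Python scripts to look and compute and a tool call to move; the robot and the scene stay as the last step left them, time stands still between calls to the robot, and variables do not carry over. Pictures are saved under pics/ and viewed, about 8 in all and at most 12, crops included, and the job is handed in when it is done.

Besides the shell and the picture viewer there is one more tool, called after "Emit:" by a JSON object that holds its "name" and its "arguments", one argument or row to a line. drive_tool: Moves the arm, as the interface text tells. Its arguments: {"type":"object","properties":{"series":{"type":"array"},"squeeze":{"type":"number"}},"required":["series"]}

```bash
mkdir -p pics; ls; python3 - <<'E'
from plant import manip, eyes
import cv2,pickle
s=manip.sense();print(s)
d={}
for n in("scene","top"):
    c=eyes.camera(n);d[n]=c
    cv2.imwrite(f"pics/{n}0.png",c["pixels"][:,:,::-1]);print(n,c["intrinsics"],c["origin"],c["orientation"])
pickle.dump(d,open("d0.pkl","wb"))
E
```

```text
pics
{'time_s': 0.0, 'qpos': array([ 6.22024192e+01,  7.51467217e+00,  8.53302644e+01,  3.01059579e-04,
        8.72605632e+01, -4.89383247e+00]), 'joint_vel': array([ 0.00752478, -0.04446311, -0.08982784, -0.02076108, -0.03272001,
        0.0082041 ]), 'joint_efforts': array([-2.47487042e-04, -5.59803522e+01, -4.91787994e+01,  7.67135806e-02,
        3.49573698e-02, -2.61704354e-04]), 'eef_pos': array([0.23324389, 0.55222467, 0.23658252]), 'eef_rot': array([[-9.21159777e-01,  3.89183659e-01, -8.63339132e-04],
       [ 3.89184582e-01,  9.21158355e-01, -1.62638158e-03],
       [ 1.62310922e-04, -1.83415557e-03, -9.99998305e-01]]), 'ft_force': array([-1.01780209,  0.32638998, -0.21192844]), 'moment': array([ 0.01694012, -0.04541443, -0.03833355]), 'width': 0.09321232690025164}
scene [[524.56269641   0.         325.7277253 ]
 [  0.         524.56269641 241.49860919]
 [  0.           0.           1.        ]] [ 0.1930641  -0.73766388  0.63787185] [[ 0.78481843 -0.37161572  0.49594535]
 [-0.61964329 -0.48360573  0.61819713]
 [ 0.01011024 -0.79248171 -0.60981188]]
top [[550.78095981   0.         320.96177838]
 [  0.         550.78095981 229.85965035]
 [  0.           0.           1.        ]] [ 0.46502957 -0.13518663  1.0863358 ] [[ 0.0128799  -0.98747343  0.15725882]
 [-0.99961937 -0.01655316 -0.02207064]
 [ 0.0243973  -0.1569147  -0.98731077]]
```

View pics/top0.png

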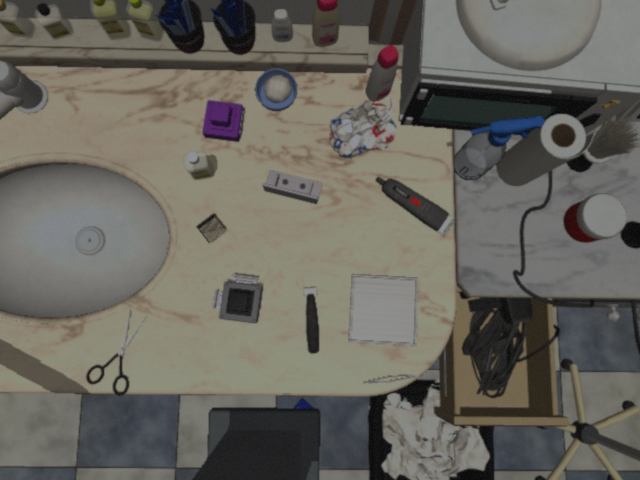

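View pics/scene0.png

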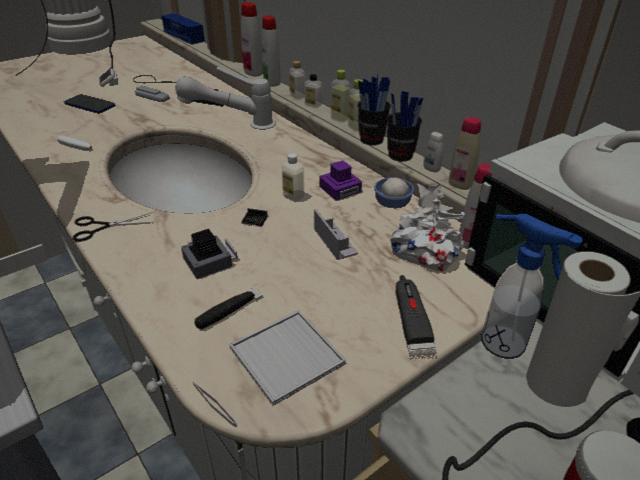

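The top view shows the cassette at about (240,300). Its wide slide points up (+x) at (246,278) and its narrow slide points left (+y) at (218,298). The bracket is at (293,186), the tray at (383,309), the trimmer at (313,322), the guard at (211,228) and the purple decoy at (223,120). Next I'll view an enlarged montage to get edges.

```bash
cat > h.py <<'E'
import numpy as np,cv2
def ray(c,px,z):
    "pixels (N,2) -> world points on plane z"
    px=np.atleast_2d(np.float64(px));K=c["intrinsics"]
    d=np.c_[px,np.ones(len(px))]@np.linalg.inv(K).T@np.array(c["orientation"]).T
    o=np.array(c["origin"]);return o+d*((z-o[2])/d[:,2])[:,None]
def proj(c,P):
    q=(np.atleast_2d(P)-c["origin"])@np.array(c["orientation"])@np.array(c["intrinsics"]).T
    return q[:,:2]/q[:,2:]
E
python3 - <<'E'
import pickle,cv2,numpy as np
from h import *
d=pickle.load(open("d0.pkl","rb"))
def crop(n,x,y,w,h,s): return cv2.resize(d[n]["pixels"][y:y+h,x:x+w,::-1],(w*s,h*s),interpolation=cv2.INTER_CUBIC)
a=crop("top",205,265,65,65,6);b=crop("top",255,160,65,50,6)
e=crop("scene",175,220,65,65,6);f=crop("scene",300,200,65,65,6)[:300]
a=a[:, :];im=np.vstack([np.hstack([a,b if b.shape[0]==a.shape[0] else cv2.copyMakeBorder(b,0,90,0,0,0)])])
im2=np.hstack([im]);cv2.imwrite("pics/m0.png",im2)
t=d["top"];g=cv2.cvtColor(t["pixels"],cv2.COLOR_RGB2HSV)
def blob(x,y,w,h,mask,z):
    m=np.zeros(mask.shape,np.uint8);m[y:y+h,x:x+w]=mask[y:y+h,x:x+w]
    cs=max(cv2.findContours(m,0,2)[0],key=cv2.contourArea)
    P=ray(t,cs[:,0],z)[:,:2].astype(np.float32)
    return cv2.minAreaRect(P*1000)
S,V=g[:,:,1],g[:,:,2]
grey=((S<50)|(V<70)).astype(np.uint8)
print("block",blob(222,280,40,40,(V<60).astype(np.uint8),.064))
print("base",blob(210,270,60,60,grey,.03))
print("tray",blob(340,265,85,90,(S<25).astype(np.uint8),.01))
print("trimmer",blob(300,285,25,75,(V<80).astype(np.uint8),.02))
print("guard",blob(195,212,35,32,grey,.01))
print("bracket",blob(260,165,65,40,grey,.05))
for n,p in dict(cas=(240,300),br=(293,186),trim=(313,322),guard=(211,228)).items(): print(n,ray(t,p,0.02),g[p[1],p[0]])
E
```

```text
block ((492.498046875, -10.689920425415039), (46.34062957763672, 47.07945251464844), 83.69918823242188)
base ((497.2879333496094, -5.521419525146484), (111.27635955810547, 113.93055725097656), 0.8571194410324097)
tray ((482.451416015625, -282.5700378417969), (131.32859802246094, 130.439697265625), 87.75697326660156)
trimmer ((454.9891357421875, -144.427734375), (109.66777801513672, 22.137022018432617), 3.209920644760132)
guard ((637.6897583007812, 55.680572509765625), (61.9598388671875, 68.20771789550781), 1.0074870586395264)
bracket ((717.921630859375, -101.22503662109375), (77.1203384399414, 123.8287582397461), 1.0281559228897095)
cas [[ 0.49626784 -0.00569219  0.02      ]] [30  7 37]
br [[ 0.72202761 -0.10241642  0.02      ]] [158   8 123]
trim [[ 0.45648748 -0.14611371  0.02      ]] [30 13 38]
guard [[0.63495208 0.05574189 0.02      ]] [18 39 84]
```

View pics/m0.png

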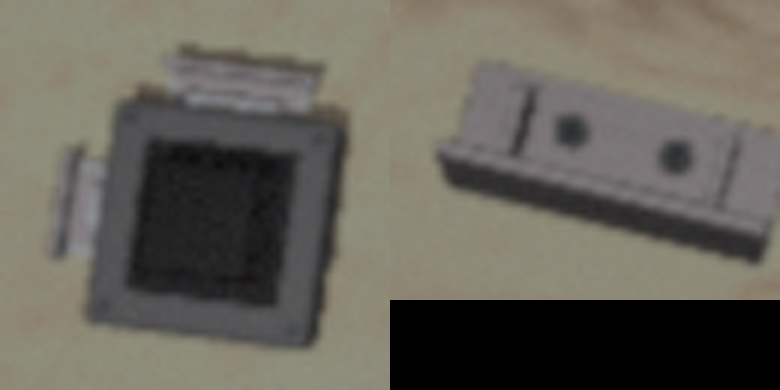

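The crop shows the cassette base-top corners at montage (118,103), (340,122), (312,343) and (88,318). The bracket's front top edge runs from (440,160) to (765,240). I'll convert these to world positions.

```bash
python3 - <<'E'
import pickle
from h import *
from plant import manip
from scipy.spatial.transform import Rotation as R
d=pickle.load(open("d0.pkl","rb"));t=d["top"]
A=lambda p,ox,oy,sx=0:np.c_[(np.array(p)[:,0]-sx+.5)/6-.5+ox,(np.array(p)[:,1]+.5)/6-.5+oy]
c=ray(t,A([(118,103),(340,122),(312,343),(88,318)],205,265),.03)[:,:2]*1000
print("base corners",c.round(1).tolist(),"sides",np.linalg.norm(c-np.roll(c,-1,0),axis=1).round(1),"centre",c.mean(0))
b=ray(t,A([(143,143),(302,152),(280,303),(128,292)],205,265),.05)[:,:2]*1000
b64=ray(t,A([(143,143),(302,152),(280,303),(128,292)],205,265),.064)[:,:2]*1000
print("block",np.linalg.norm(b64-np.roll(b64,-1,0),axis=1).round(1),b64.mean(0))
v=(c[0]+c[1]-c[2]-c[3]);print("wide yaw",np.degrees(np.arctan2(v[1],v[0])))
v=(c[0]+c[3]-c[2]-c[1]);print("narrow yaw-90",np.degrees(np.arctan2(v[1],v[0]))-90)
for nm,p,z in(("top",[(440,160),(765,240)],.05),("bot",[(447,183),(760,262)],0)):
    q=ray(t,A(p,255,160,390),z)[:,:2]*1000;e=q[1]-q[0]
    print(nm,q.round(1).tolist(),np.linalg.norm(e),"mid",q.mean(0),"normal yaw",np.degrees(np.arctan2(e[1],e[0]))+90)
sc=d["scene"]
print("scene px of cassette centre top, bracket", proj(sc,[[.4925,-.0107,.064],[.70,-.105,.05]]))
E
```

```text
base corners [[530.1, 24.2], [525.1, -46.3], [455.7, -39.6], [462.5, 30.9]] sides [70.7 69.7 70.8 67.9] centre [493.33928121  -7.66588749]
block [48.8 46.2 46.4 45.3] [492.02874846 -11.38818951]
wide yaw -5.585508655261105
narrow yaw-90 -4.810170690968391
top [[713.2, -45.5], [688.9, -150.1]] 107.42258129287971 mid [701.05639851 -97.82109866] normal yaw -13.086176160444694
bot [[717.3, -43.8], [692.1, -149.3]] 108.49488709863054 mid [704.72168474 -96.52174619] normal yaw -13.423901901163475
scene px of cassette centre top, bracket [[203.2804869  237.04027437]
 [325.66650574 226.58073839]]
```

```bash
cat >> h.py <<'E'
from scipy.spatial.transform import Rotation as Rn
def goal(s,pos,yaw):
    "shift cm + rotvec deg in tool axes to reach pos, jaw axis y at yaw (deg), tool down"
    c,n=np.cos(np.radians(yaw)),np.sin(np.radians(yaw))
    G=np.array([[-n,c,0],[c,n,0],[0,0,-1.]]);G[:,0]=np.cross(G[:,1],G[:,2])
    R=np.array(s["eef_rot"]);sh=R.T@(np.array(pos)-s["eef_pos"])*100
    rv=np.degrees(Rn.from_matrix(R.T@G).as_rotvec())
    return np.r_[sh,rv].round(2).tolist()
def show(s):
    R=np.array(s["eef_rot"]);print("t",round(s["time_s"],2),"pos",np.round(s["eef_pos"],4),"yaw",np.degrees(np.arctan2(R[1,1],R[0,1])).round(2),"F",np.round(s["ft_force"],1),"w",round(s["width"],4),"q",np.round(s["qpos"],1))
E
python3 - <<'E'
from h import *
from plant import manip
s=manip.sense();show(s);print(goal(s,[.493,-.008,.16],-5.2))
E
```

```text
t 0.1 pos [0.2333 0.5523 0.2367] yaw 67.09 F [ 0.6  0.4 -0. ] w 0.0933 q [62.2  7.5 85.3 -0.  87.3 -4.9]
[-45.73, -41.49, 7.73, -0.09, 0.05, 72.29]
```

Emit:
{"name": "drive_tool", "arguments": {
  "series": [
    [[-45.7,-41.5,7.7,0,0,72.3,1],[-45.7,-41.5,7.7,0,0,72.3,1],[-45.7,-41.5,7.7,0,0,72.3,1],[-45.7,-41.5,7.7,0,0,72.3,1],[-45.7,-41.5,7.7,0,0,72.3,1],[-45.7,-41.5,7.7,0,0,72.3,1],[-45.7,-41.5,7.7,0,0,72.3,1],[-45.7,-41.5,7.7,0,0,72.3,1],[-45.7,-41.5,7.7,0,0,72.3,1],[-45.7,-41.5,7.7,0,0,72.3,1],[-45.7,-41.5,7.7,0,0,72.3,1],[-45.7,-41.5,7.7,0,0,72.3,1]]
  ]
}}

```text
time_s: 1.6
eef_pos: [0.4922, -0.0079, 0.1598]
eef_rot: [[0.092, 0.996, -0.002], [0.996, -0.092, -0.001], [-0.001, -0.002, -1.0]]
ft_force: [0.3, 0.3, 0.5]
width: 0.0926
```

```bash
python3 - <<'E'
from h import *
from plant import manip,eyes
import pickle
s=manip.sense();show(s);print(goal(s,[.493,-.008,.056],-5.2))
c=eyes.camera("wrist");pickle.dump(c,open("w1.pkl","wb"));cv2.imwrite("pics/w1.png",c["pixels"][:,:,::-1])
print(c["origin"],proj(c,[[.493,-.008,.064],[.493,-.008,.03]]))
E
```

```text
t 1.6 pos [ 0.4922 -0.0079  0.1598] yaw -5.27 F [0.3 0.3 0.5] w 0.0926 q [-6.800e+00 -6.400e+00  1.074e+02 -1.000e-01  7.910e+01 -1.600e+00]
[0.01, 0.1, 10.38, -0.11, 0.06, -0.07]
[0.49803874 0.05991431 0.30685428] [[319.31728111 247.30173209]
 [319.1190775  235.63350148]]
```

View pics/w1.png

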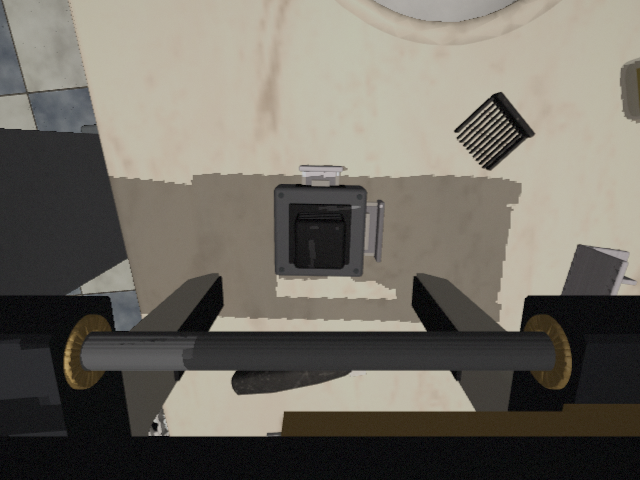

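```bash
python3 - <<'E'
from h import *
import pickle
c=pickle.load(open("w1.pkl","rb"))
q=ray(c,[(275,185),(366,185),(364,276),(275,276)],.03);print(q.round(4).tolist(),q.mean(0),np.linalg.norm(q-np.roll(q,-1,0),axis=1))
q=ray(c,[(295,219),(346,219),(345,268),(294,268)],.064);print(q.mean(0),np.linalg.norm(q-np.roll(q,-1,0),axis=1))
V=c["pixels"].max(2);m=np.zeros_like(V);m[160:285,260:390]=(V<95)[160:285,260:390]
cs=max(cv2.findContours(m,0,2)[0],key=cv2.contourArea);print(cv2.minAreaRect(cs), cv2.minAreaRect((ray(c,cs[:,0],.03)[:,:2]*1000).astype(np.float32)))
E
```

```text
[[0.4632, 0.0345, 0.03], [0.532, 0.0282, 0.03], [0.5262, -0.0449, 0.03], [0.4544, -0.0383, 0.03]] [ 0.49393957 -0.00510417  0.03      ] [0.06912622 0.07326933 0.07208607 0.07331644]
[ 0.49368425 -0.00561975  0.064     ] [0.03479095 0.03522482 0.03602501 0.03525271]
((320.0736999511719, 229.91409301757812), (93.32353973388672, 91.26577758789062), 0.8303155303001404) ((493.82232666015625, -4.6737518310546875), (73.44729614257812, 72.48567199707031), 83.7608642578125)
```

Emit:
{"name": "drive_tool", "arguments": {
  "series": [
    [[0.2,0.1,6,0,0,0.3,1],[0.2,0.1,10.3,0,0,0.3,1],[0.2,0.1,10.3,0,0,0.3,1],[0.2,0.1,10.3,0,0,0.3,1],[0.2,0.1,10.3,0,0,0.3,0],[0.2,0.1,10.3,0,0,0.3,0],[0.2,0.1,10.3,0,0,0.3,0],[0.2,0.1,10.3,0,0,0.3,0],[0.2,0.1,10.3,0,0,0.3,0],[0.2,0.1,10.3,0,0,0.3,0],[0.2,0.1,10.3,0,0,0.3,0]]
  ],
  "squeeze": 40
}}

```text
time_s: 3.02
eef_pos: [0.4932, -0.0055, 0.057]
eef_rot: [[0.096, 0.995, -0.002], [0.995, -0.096, -0.001], [-0.001, -0.001, -1.0]]
ft_force: [1.3, 0.4, -0.8]
width: 0.0358
```

```bash
python3 - <<'E'
from h import *
from plant import manip
s=manip.sense();show(s)
E
```

```text
t 3.02 pos [ 0.4932 -0.0055  0.057 ] yaw -5.49 F [ 1.3  0.4 -0.8] w 0.0358 q [-6.500e+00  8.000e-01  1.121e+02 -1.000e-01  6.720e+01 -1.000e+00]
```

Emit:
{"name": "drive_tool", "arguments": {
  "series": [
    [[0,0,-3,0,0,0,0],[0,0,-5,0,0,0,0],[0,0,-5,0,0,0,0],[0,0,-5,0,0,0,0]]
  ]
}}

```text
time_s: 3.52
eef_pos: [0.4925, -0.0053, 0.1057]
eef_rot: [[0.096, 0.995, -0.003], [0.995, -0.096, -0.001], [-0.001, -0.003, -1.0]]
ft_force: [0.5, 0.5, -3.2]
width: 0.0353
```

```bash
python3 - <<'E'
from h import *
from plant import manip
s=manip.sense();show(s);print(goal(s,[.630,-.080,.080],-13.2))
E
```

```text
t 3.52 pos [ 0.4925 -0.0053  0.1057] yaw -5.49 F [ 0.5  0.5 -3.2] w 0.0353 q [-6.500e+00 -3.000e+00  1.102e+02 -1.000e-01  7.300e+01 -1.000e+00]
[-6.11, 14.41, 2.54, -0.18, 0.08, 7.71]
```

Emit:
{"name": "drive_tool", "arguments": {
  "series": [
    [[-3,7,1,0,0,4,0],[-6.1,14.4,2.5,-0.2,0,7.7,0],[-6.1,14.4,2.5,-0.2,0,7.7,0],[-6.1,14.4,2.5,-0.2,0,7.7,0],[-6.1,14.4,2.5,-0.2,0,7.7,0],[-6.1,14.4,2.5,-0.2,0,7.7,0]]
  ]
}}

```text
time_s: 4.28
eef_pos: [0.629, -0.0791, 0.0801]
eef_rot: [[0.228, 0.974, -0.001], [0.974, -0.228, -0.001], [-0.001, -0.0, -1.0]]
ft_force: [0.4, -0.3, -3.2]
width: 0.0358
```

```bash
python3 - <<'E'
from h import *
from plant import manip,eyes
import pickle
s=manip.sense();show(s)
o=[]
for n,b in(("scene",(270,165,130,125)),("wrist",None)):
    c=eyes.camera(n);pickle.dump(c,open(n+"2.pkl","wb"));p=c["pixels"][:,:,::-1]
    if b: x,y,w,h=b;p=p[y:y+h,x:x+w];p=cv2.resize(p,None,fx=3,fy=3,interpolation=2)
    else: p=cv2.resize(p[60:300,230:640],None,fx=1,fy=1)
    o.append(p)
h=max(p.shape[0] for p in o)
cv2.imwrite("pics/p2.png",np.hstack([cv2.copyMakeBorder(p,0,h-p.shape[0],0,0,0) for p in o]))
E
```

```text
t 4.28 pos [ 0.629  -0.0791  0.0801] yaw -13.15 F [ 0.4 -0.3 -3.2] w 0.0358 q [-11.8  19.6  88.2  -0.1  72.3   1.4]
```

View pics/p2.png

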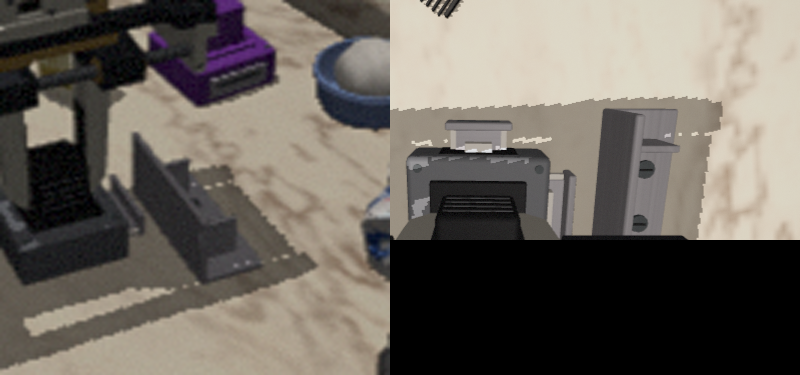

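The wrist crop puts the wide plate at about (568,200), parallel to the bracket's front face at about (600,175). The gap looks near the planned 23 mm, and the fingers sit above the bracket's top. I'll push slowly.

Emit:
{"name": "drive_tool", "arguments": {
  "series": [
    [[0,1.2,0,0,0,0,0],[0,1.8,0,0,0,0,0],[0,2.2,0,0,0,0,0],[0,2.6,0,0,0,0,0],[0,3.0,0,0,0,0,0],[0,3.3,0,0,0,0,0],[0,3.3,0,0,0,0,0]]
  ]
}}

```text
time_s: 5.25
eef_pos: [0.6616, -0.0868, 0.0805]
eef_rot: [[0.228, 0.974, 0.0], [0.974, -0.228, -0.001], [-0.001, 0.0, -1.0]]
ft_force: [-1.4, -0.3, -3.0]
width: 0.0361
```

```bash
python3 - <<'E'
from h import *
from plant import manip
show(manip.sense())
E
```

```text
t 5.25 pos [ 0.6616 -0.0868  0.0805] yaw -13.15 F [-1.4 -0.3 -3. ] w 0.0361 q [-11.8  24.3  82.1  -0.1  73.5   1.3]
```

Emit:
{"name": "drive_tool", "arguments": {
  "series": [
    [[0,0.2,0,0,0,0,0],[0,0.4,0,0,0,0,0],[0,0.4,0,0,0,0,0]]
  ]
}}

```text
time_s: 5.62
eef_pos: [0.6656, -0.0878, 0.0804]
eef_rot: [[0.228, 0.974, 0.0], [0.974, -0.228, -0.001], [-0.001, 0.001, -1.0]]
ft_force: [-2.0, -0.6, -2.7]
width: 0.0355
```

Emit:
{"name": "drive_tool", "arguments": {
  "series": [
    [[0,0.15,0,0,0,0,0],[0,0.3,0,0,0,0,0],[0,0.3,0,0,0,0,0]]
  ]
}}

```text
time_s: 6.0
eef_pos: [0.667, -0.0881, 0.0797]
eef_rot: [[0.227, 0.974, -0.004], [0.974, -0.227, -0.001], [-0.001, -0.003, -1.0]]
ft_force: [-8.5, 0.9, -1.9]
width: 0.0353
```

Emit:
{"name": "drive_tool", "arguments": {
  "series": [
    [[0,0.2,0,0,0,0,0],[0,0.3,0,0,0,0,0],[0,0.3,0,0,0,0,0]]
  ]
}}

```text
time_s: 6.38
eef_pos: [0.6674, -0.088, 0.0784]
eef_rot: [[0.227, 0.974, -0.01], [0.974, -0.227, 0.001], [-0.001, -0.01, -1.0]]
ft_force: [-11.0, 3.4, 1.3]
width: 0.0357
```

```bash
python3 - <<'E'
from h import *
from plant import manip
s=manip.sense();show(s)
n=np.array([.9736,-.228]);print(goal(s,[s["eef_pos"][0]-.05*n[0],s["eef_pos"][1]-.05*n[1],.085],-13.2))
E
```

```text
t 6.38 pos [ 0.6674 -0.088   0.0784] yaw -13.13 F [-11.    3.4   1.3] w 0.0357 q [-11.8  25.8  80.4  -0.1  74.3   1.3]
[0.0, -5.01, -0.61, -0.55, 0.08, 0.08]
```

Emit:
{"name": "drive_tool", "arguments": {
  "series": [
    [[0,-3,0,0,0,0,0],[0,-6,-0.8,-0.5,0,0,0],[0,-6,-0.8,-0.5,0,0,0],[0,-6,-0.8,0,0,10,0],[0,-6,-0.8,0,0,20,0],[0,-6,-0.8,0,0,30,0],[0,-6,-0.8,0,0,40,0],[0,-6,-0.8,0,0,50,0],[0,-6,-0.8,0,0,60,0],[0,-6,-0.8,0,0,70,0],[0,-6,-0.8,0,0,80,0],[0,-6,-0.8,0,0,90,0]]
  ],
  "squeeze": 60
}}

```text
time_s: 7.88
eef_pos: [0.6106, -0.0747, 0.0876]
eef_rot: [[0.972, -0.233, -0.007], [-0.233, -0.973, 0.0], [-0.007, 0.001, -1.0]]
ft_force: [0.1, 0.3, -2.5]
width: 0.0355
```

```bash
python3 - <<'E'
from h import *
from plant import manip,eyes
import pickle
s=manip.sense();show(s)
n=np.array([.9736,-.228]);f=np.array([.704,-.097])
print(goal(s,[*(f-.072*n),.080],-103.2))
c=eyes.camera("wrist");cv2.imwrite("pics/w3.png",c["pixels"][:,:,::-1])
E
```

```text
t 7.88 pos [ 0.6106 -0.0747  0.0876] yaw -103.47 F [ 0.1  0.3 -2.5] w 0.0355 q [-11.7  16.8  90.8  -0.1  72.9  91.8]
[2.4, 0.02, 0.74, 0.07, 0.41, -0.27]
```

View pics/w3.png

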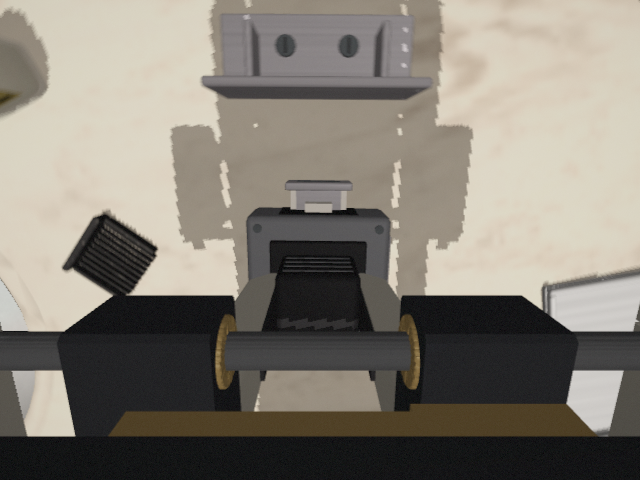

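The narrow slide at (318,185) now faces the bracket edge at y≈79, and the two edges are parallel. Now the second push.

Emit:
{"name": "drive_tool", "arguments": {
  "series": [
    [[1.5,0,0.7,0,0.4,0,0],[3,0,0.7,0,0.4,0,0],[3.8,0,0.7,0,0.4,0,0],[4.2,0,0.7,0,0.4,0,0],[4.6,0,0.7,0,0.4,0,0],[5,0,0.7,0,0.4,0,0],[5.3,0,0.7,0,0.4,0,0],[5.3,0,0.7,0,0.4,0,0]]
  ]
}}

```text
time_s: 8.93
eef_pos: [0.662, -0.0876, 0.08]
eef_rot: [[0.97, -0.241, -0.001], [-0.241, -0.97, -0.001], [-0.0, 0.001, -1.0]]
ft_force: [-1.5, -0.4, -2.8]
width: 0.0356
```

Emit:
{"name": "drive_tool", "arguments": {
  "series": [
    [[0.2,0,0,0,0,0,0],[0.3,0,0,0,0,0,0],[0.3,0,0,0,0,0,0]]
  ]
}}

```text
time_s: 9.3
eef_pos: [0.6649, -0.0883, 0.08]
eef_rot: [[0.97, -0.241, -0.001], [-0.241, -0.97, -0.001], [-0.0, 0.001, -1.0]]
ft_force: [-2.2, -0.2, -3.1]
width: 0.0355
```

Emit:
{"name": "drive_tool", "arguments": {
  "series": [
    [[0.1,0,0,0,0,-0.4,0],[0.2,0,0,0,0,-0.7,0],[0.2,0,0,0,0,-0.7,0]]
  ]
}}

```text
time_s: 9.68
eef_pos: [0.6669, -0.0889, 0.08]
eef_rot: [[0.973, -0.229, -0.001], [-0.229, -0.973, -0.001], [-0.0, 0.001, -1.0]]
ft_force: [-2.4, -0.0, -2.5]
width: 0.0356
```

Emit:
{"name": "drive_tool", "arguments": {
  "series": [
    [[0.1,0,0,0,0,0,0],[0.2,0,0,0,0,0,0],[0.2,0,0,0,0,0,0]]
  ]
}}

```text
time_s: 10.05
eef_pos: [0.6675, -0.0889, 0.0793]
eef_rot: [[0.973, -0.229, -0.004], [-0.229, -0.973, -0.0], [-0.004, 0.001, -1.0]]
ft_force: [-8.7, 0.9, -1.4]
width: 0.0355
```

Emit:
{"name": "drive_tool", "arguments": {
  "series": [
    [[0.1,0,0,0,0,0,0],[0.2,0,0,0,0,0,0],[0.2,0,0,0,0,0,0]]
  ]
}}

```text
time_s: 10.42
eef_pos: [0.6678, -0.0887, 0.0784]
eef_rot: [[0.973, -0.229, -0.008], [-0.229, -0.973, 0.001], [-0.008, 0.001, -1.0]]
ft_force: [-8.7, 1.2, -1.3]
width: 0.0356
```

Emit:
{"name": "drive_tool", "arguments": {
  "series": [
    [[-3,0,-1,0,0,0,0],[-6,0,-3,0,0.3,0,0],[-6,0,-3,0,0.3,0,0],[-6,0,-3,0,0.3,0,0]]
  ]
}}

```text
time_s: 10.92
eef_pos: [0.6107, -0.0751, 0.1095]
eef_rot: [[0.973, -0.229, -0.001], [-0.229, -0.973, -0.001], [-0.001, 0.001, -1.0]]
ft_force: [-0.4, 0.5, -3.6]
width: 0.0354
```

```bash
python3 - <<'E'
from h import *
from plant import manip,eyes
s=manip.sense();show(s)
print(goal(s,[.4835,-.282,.112],-103.2))
c=eyes.camera("wrist");a=c["pixels"][120:330,160:480,::-1]
e=eyes.camera("scene");b=e["pixels"][140:280,210:400,::-1]
a=cv2.resize(a,(400,262));b=cv2.resize(b,(400,295))
cv2.imwrite("pics/p4.png",np.vstack([a,b]))
E
```

```text
t 10.93 pos [ 0.6107 -0.0751  0.1095] yaw -103.24 F [-0.4  0.5 -3.6] w 0.0354 q [-11.8  15.1  90.3  -0.1  74.6  91.5]
[-7.64, 23.05, -0.22, 0.06, 0.03, -0.04]
```

View pics/p4.png

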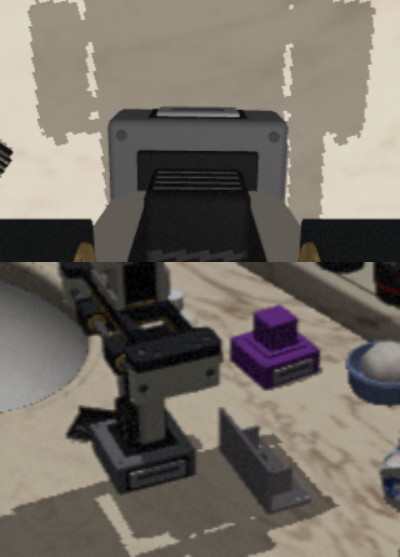

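The narrow front is flush at (200,112) in the wrist crop and the wide front is flush at (157,478) in the scene crop, so both slides are home. Next, carry to the tray.

Emit:
{"name": "drive_tool", "arguments": {
  "series": [
    [[-2,6,-0.4,0,0,0,0],[-4,12,-0.4,0,0,0,0],[-6,18,-0.2,0,0,0,0],[-7.6,23,-0.2,0,0,0,0],[-7.6,23,-0.2,0,0,0,0],[-7.6,23,-0.2,0,0,0,0],[-7.6,23,-0.2,0,0,0,0],[-7.6,23,-0.2,0,0,0,0]]
  ]
}}

```text
time_s: 12.02
eef_pos: [0.4843, -0.2806, 0.1109]
eef_rot: [[0.974, -0.227, -0.003], [-0.227, -0.974, -0.0], [-0.003, 0.001, -1.0]]
ft_force: [-0.5, -0.1, -3.4]
width: 0.0357
```

Emit:
{"name": "drive_tool", "arguments": {
  "series": [
    [[0,0,2,0,0,0,0],[0,0,3.5,0,0,0,0],[0,0,4.3,0,0,0,0],[0,0,4.6,0,0,0,0],[0,0,4.6,0,0,0,0]]
  ]
}}

```text
time_s: 12.65
eef_pos: [0.4842, -0.2807, 0.0649]
eef_rot: [[0.974, -0.227, -0.003], [-0.227, -0.974, -0.0], [-0.003, 0.001, -1.0]]
ft_force: [0.2, 0.4, -3.1]
width: 0.0357
```

```bash
python3 - <<'E'
from h import *
from plant import manip,eyes
s=manip.sense();show(s)
c=eyes.camera("scene");b=c["pixels"][240:410,180:380,::-1]
cv2.imwrite("pics/p5.png",cv2.resize(b,None,fx=3,fy=3,interpolation=2))
E
```

```text
t 12.65 pos [ 0.4842 -0.2807  0.0649] yaw -103.15 F [ 0.2  0.4 -3.1] w 0.0357 q [-3.530e+01  1.010e+01  1.012e+02 -1.000e-01  6.880e+01  6.790e+01]
```

View pics/p5.png

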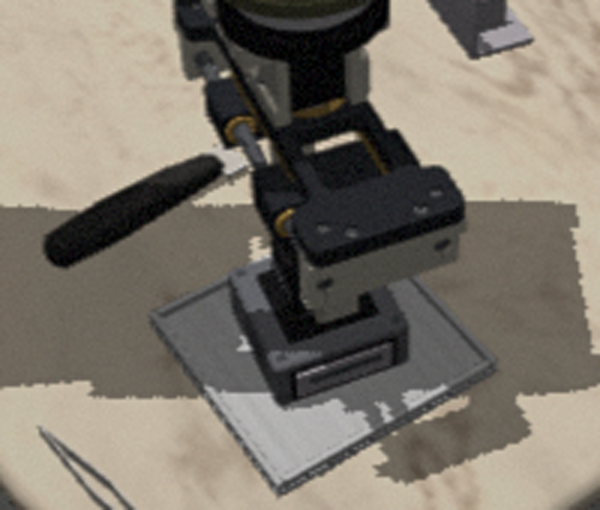

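The cassette is just above the tray, centred within the walls at about (320,340). I'll lower it in small steps until it touches.

Emit:
{"name": "drive_tool", "arguments": {
  "series": [
    [[0,0,0.2,0,0,0,0],[0,0,0.3,0,0,0,0],[0,0,0.3,0,0,0,0]]
  ]
}}

```text
time_s: 13.08
eef_pos: [0.4844, -0.2809, 0.0623]
eef_rot: [[0.974, -0.227, -0.002], [-0.227, -0.974, -0.001], [-0.002, 0.001, -1.0]]
ft_force: [-1.4, 0.4, -3.5]
width: 0.0358
```

Emit:
{"name": "drive_tool", "arguments": {
  "series": [
    [[0,0,0.1,0,0,0,0],[0,0,0.2,0,0,0,0],[0,0,0.2,0,0,0,0]]
  ]
}}

```text
time_s: 13.45
eef_pos: [0.4846, -0.2811, 0.0611]
eef_rot: [[0.974, -0.227, -0.002], [-0.227, -0.974, -0.001], [-0.001, 0.001, -1.0]]
ft_force: [-3.1, 1.0, 4.8]
width: 0.0358
```

Fz went from −3.5 to +4.8 N, so it is on the floor. Release and retreat.

Emit:
{"name": "drive_tool", "arguments": {
  "series": [
    [[0,0,0,0,0,0,0.8],[0,0,0,0,0,0,0.8],[0,0,0,0,0,0,0.8],[0,0,0,0,0,0,0.8],[0,0,-2,0,0,0,0.8],[0,0,-6,0,0,0,0.8],[0,0,-12,0,0,0,0.8],[-5,0,-16,0,0,0,0.8],[-10,-6,-18,0,0,0,0.8],[-10,-12,-18,0,0,0,0.8],[-10,-18,-18,0,0,0,0.8],[-10,-18,-18,0,0,0,0.8]]
  ]
}}

```text
time_s: 14.95
eef_pos: [0.429, -0.0797, 0.2429]
eef_rot: [[0.975, -0.223, 0.001], [-0.223, -0.975, -0.001], [0.001, 0.001, -1.0]]
ft_force: [-1.1, 0.4, 0.1]
width: 0.0746
```

```bash
python3 - <<'E'
from h import *
from plant import manip,eyes
s=manip.sense();show(s)
c=eyes.camera("scene");b=c["pixels"][240:410,180:380,::-1];b=cv2.resize(b,(400,340),interpolation=2)
t=eyes.camera("top");a=cv2.resize(t["pixels"][255:355,290:430,::-1],(400,286),interpolation=2)
m=(t["pixels"].max(2)<55).astype(np.uint8);m[:,:345]=0;m[:265]=0;m[350:]=0;m[:,425:]=0
cs=max(cv2.findContours(m,0,2)[0],key=cv2.contourArea)
print(cv2.minAreaRect((ray(t,cs[:,0],.037)[:,:2]*1000).astype(np.float32)))
cv2.imwrite("pics/p6.png",np.hstack([b,cv2.copyMakeBorder(a,0,54,0,0,0)]))
E
```

```text
t 14.95 pos [ 0.429  -0.0797  0.2429] yaw -102.88 F [-1.1  0.4  0.1] w 0.0746 q [-17.2 -19.  109.4  -0.   89.5  85.7]
((483.3198547363281, -281.3017272949219), (46.524967193603516, 46.64124298095703), 76.39070129394531)
```

View pics/p6.png

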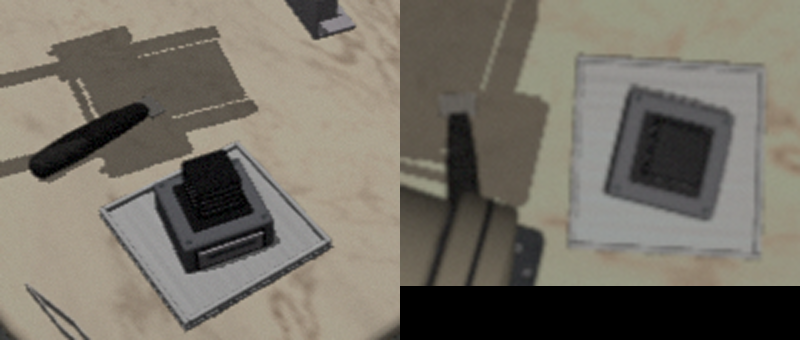

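The cassette stands flat in the tray with its collar centre at (0.483,−0.281), against a tray centre of (0.482,−0.283). Both slides look flush and the trimmer is where it was.

```bash
python3 -c "
from plant import workorder
print(workorder.job_done())"
```

```text
the job is handed in; nothing more can be done
None
```

The cassette is standing upright in the middle of the tray, released, with both slides pushed home. I handed the job in at about 15 s of the 64 s allowed, and no verdict was reported.

- **Slides:** I gripped the cassette by its block and raised it so the fingers cleared the bracket's top. I pushed the wide slide home with about 11 N, turned a quarter turn, and pushed the narrow slide home with about 9 N. Both pushes stopped with the tool at the same place, about 38 mm from the bracket's face. That matches the fully-home size.
- **Placing:** In the last pictures the cassette sits upright and flat in the tray, about 2 mm from the tray's centre.
- **Last checks:** The fronts looked flush after the pushes. In the last pictures the wide front still looked flush. The narrow front, seen only from the low-resolution top view, showed no sticking out. The arm was clear with its force reading near zero.
- **Trimmer and guard comb:** The trimmer looked unmoved in the last pictures. I did not look at the comb again at the end; it was never approached closely.
- **Disagreements:** The top and wrist cameras differed by about 2–3 mm on the cassette's starting position, so I used the wrist value. The bracket face came out about 4 mm apart from its top and bottom edges, so I used the middle, and contact agreed with that to about 1–2 mm.

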